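# Clamp a reglued phone and set up the curing lamp

## Task

The blue phone standing in the wooden stand has a freshly glued screen: take the two orange spring clamps off the rail and clip one on each of the two yellow marks on the phone's top edge, leaving the phone standing in its slot. Then lift the violet curing lamp by its handle off the black charging dock and set it down gently, upright, on the middle of the green disc. Finally push the red button of the timer fully down to start the cure, leaving everything else where it is.

Things in the scene. Friction and masses are not known exactly. Their poses are not given: they have to be found in the camera images.
- phone: Blue phone, 9 x 160 x 76 mm (x thickness, y length, z height), standing on its long edge in a slot of the stand; origin at the centre of its lower edge, so the top edge is 76 mm above. Two yellow marks 28 mm long on the top edge, centred at y = +45 and -45 mm, reaching 20 mm down both faces. Loose, 0.2 kg.
- stand: Fixed pale wooden stand, 150 x 190 x 40 mm, origin at the centre of its underside. Two slots along its y axis at x = +35 and -35 mm, 11 mm wide, floor at z = 10 mm and strips up to z = 40 mm; a phone stands in each, tops at z = 86 mm.
- rail: Fixed clamp rail: a base 70 x 180 x 12 mm with an upright aluminium board 9 mm thick (x), 180 mm long (y), top edge at z = 75 mm. Origin at the centre of its underside. Both clamps start gripped on the top edge, jaw tips at z = 51 mm, hinges at z = 96 mm.
- clip1: Orange spring clamp, 24 mm wide (y), 90 mm tall, handles up, jaws down, 70 g, starting gripped on the rail. Squeezing its handles together along x opens the jaws (about 13 N; grip with 20 to 40 N); letting go closes them. Origin midway between the jaw tips at their lower end; y is the hinge axis, z up. The frame belongs to the -x half: it leans by half the jaw angle when squeezed.
- clip2: A clamp identical to clip1. The handles are plates reaching from 2 to 46 mm above the hinge; on a 9 mm thing they splay outward, 42 mm over all at the top and 24 mm near the hinge; fully squeezed they are parallel, 23 mm over all, and the jaws gape about 21 mm. Rubber pads on the lowest 14 mm of the jaws; a black stop 24 mm above the tips limits the depth.
- clip1_pivot (a point): Centre of clip1's hinge, 45 mm above its jaw tips and 21 mm above the depth stop; on an edge pushed up to the stop it is 21 mm above that edge.
- clip2_pivot (a point): The same point on clip2.
- clip1_jaw (a joint): Opening angle of clip1, rad: 0 when gripping a 9 mm thing, 0.44 fully squeezed open, -0.2 empty and shut.
- clip2_jaw (a joint): The same for clip2.
- lamp: Curing lamp: grey and violet cylinder 68 mm across and 90 mm tall with a rigid black bail handle over it: a bar 10 mm thick along the lamp's y axis, centre 140 mm above the base, 50 mm clear between its two uprights. Origin at the centre of its base. Loose, about 0.45 kg.
- dock: Fixed black charging dock, 92 mm across; the lamp stands in its shallow recess (floor at z = 25 mm, rim at z = 31 mm, inner diameter 80 mm). Origin at the centre of its underside.
- spot: Fixed green disc 104 mm across, 3 mm thick, where the lamp must stand. Origin at the centre of its underside.
- timer: Fixed white timer box, 110 x 90 x 50 mm, origin at the centre of its underside, with a dark display and a red push button on top.
- start_top (a point): Centre of the top of the timer's red push button, 30 mm across, pressed straight down.
- start (a joint): Travel of the button, m: 0 up, 0.006 fully down; springs back. Fully down takes about 5 N.
- spare_phone: Black phone, same size as the blue one and without marks, in the other slot. Bystander.
- dish: Small steel bowl, 64 mm across, 22 mm tall. Bystander.
- tape: Yellow tape roll lying flat, 80 mm across, 24 mm tall. Bystander.
- cleaner: White and blue cleaner bottle, 52 mm across, 130 mm tall. Bystander.
- driver: Screwdriver lying on the table, 170 mm long. Bystander.
- mug: Blue mug, 76 mm across, 90 mm tall. Bystander.
Things that resemble listed ones, but are neither listed nor needed, are in the scene too. Several things look just like the spot: the one meant starts farthest to the robot's right.

How it is judged:
By the outcome, as a careful person would: the job done as asked, in the order asked, and still so for the second after the job is handed in, with the robot touching nothing.
It also fails if it takes over 69 s, if anything falls off the work surface, if the arm or the gripper's body presses on something with over 40 N, if the wrist force passes 120 N, or if a joint passes its speed limit or range.

## Robot

A 6-joint arm with a two-finger parallel gripper is mounted at the origin on the work surface. World frame = base frame: x ahead of the robot, y to its left, z up, the work surface at z = 0. Lengths are in m, angles in degrees, forces in N, time in s.
With the tool pointing down it reaches from about 0.4 to 0.825 m from the base axis. Payload 7 kg.
Tool frame: the origin (TCP) lies at the very end of the fingers, on their centre line; the grasp point (between the pads) lies r.grip_depth behind it (r.grip_depth is the distance from the TCP to the grasp point, in m); z points along the fingers, y is the direction in which the jaws open and shut (so a half turn about z gives the same grasp; the last joint's range is limited). The gripper opens to 88 mm and grips with 3 to 60 N. Pads are 19 mm wide; open, the fingers measure 130 mm over their backs; the gripper's body (78 mm by 193 mm) begins 47 mm behind the grasp point.
Start: joints at [-49.784, 20.546, 0.682, 0, -70.136, -16.507], TCP at [0.271, -0.618, 0.227] pointing down, gripper open.
Joint ranges: [-176.03, 176.03], [-82.01, 121.73], [-58.28, 71.71], [-173.87, 95.51], [-174.79, -0.11], [-173.66, 173.66]. Speed limits (degrees/s): [136.94, 136.94, 172.46, 180, 180, 180].

## Interface

Orientations are given as [roll, pitch, yaw] about the fixed x, y, z axes, in that order (R = Rz(yaw) Ry(pitch) Rx(roll)).
In Python, from plant import get_state, vision, r gives the robot as it stands.
- The arm moves only by the shell command python3 -m handwheel 'ROWS' [FORCE]. ROWS is JSON, a list of rows, each a list of 5 numbers: the shift along the tool's x, y, z in mm, then the turn about the tool's z in degrees, then the finger opening in mm, from 0 to 87.6. A call has exactly 8 rows; each row shifts and turns the commanded pose from where the row before left it, along the tool's axes as they then stand; what a row does not reach is not made up. A row lasts 1/8 s, in which the tool goes at most 62.5 mm and 10.7 degrees, less where a joint would pass 70% of its speed; a pose out of reach is approached as far as the arm can. A call with a gripper value outside its range is refused whole. The fingers move at their own pace and stop on an object; FORCE is the grip in N (left out, the last holds). Time passes only in rows, so rows that do not move let the fingers close, or fill a call up. It gives the time, the measured TCP pose, the force and the opening at its end, in the units of the state.
- get_state(): the state, without advancing time (a new reading comes with each control period).
- vision.capture(name): name is "scene" or "top" or "wrist"; returns a dict with "color" (480x640x3 uint8, red, green, blue), "range_z" (480x640 float32, m along the optical axis (not along the pixel's ray), 0 where there is no reading), "K" (3x3 intrinsics, pixels), "R" (3x3) and "t" (3): a world point X has camera coordinates R X + t. Camera axes: x right, y down, z forward; pixel columns grow to the right and rows downward; lengths in m; the calibration is good to about 2 mm. A picture is of the moment at which its call begins.
- r.close_job(): hands the job in, once; it reports no verdict.
The state is a dict: "time_s": time; "joints": joint angles; "qd": joint speeds; "joint_torque": joint torques, N m; "tcp_pos": TCP position; "eef_rot": TCP orientation; "contact_force": force on the tool from outside, world axes, zero at the start; "moment": the same for the moment, N m; "gripper_width": finger opening in m.
Only numpy, scipy, OpenCV 4.12 (cv2) and the standard library are available. Lean on these libraries where they do the work, as an engineer would, in place of code of your own. Each camera call takes 0.05 s, during which the arm holds its last target. There are 200 camera calls.

## Working session

There is one attempt and no reset: what is moved stays moved. The work goes in short steps, Python scripts to look and compute and a shell command to move; the robot and the scene stay as the last step left them, time stands still between calls to the robot, and variables do not carry over. Pictures are saved under pics/ and viewed, about 8 in all and at most 12, crops included, and the job is handed in when it is done.

```bash
mkdir -p pics; ls
cat > h.py <<'E'
import numpy as np, cv2
from plant import get_state, vision, r
def cap(n):
    c=vision.capture(n); np.savez('%s.npz'%n,**c); return c
def load(n): return dict(np.load('%s.npz'%n))
def cloud(c):
    v,u=np.mgrid[0:480,0:640]; z=c['range_z'].astype(float); K=c['K']
    P=np.stack([(u-K[0,2])/K[0,0]*z,(v-K[1,2])/K[1,1]*z,z],-1)
    W=(P-c['t'])@c['R']; W[z==0]=np.nan; return W
def save(c,n,box=None,s=1):
    im=c['color'][...,::-1]
    if box: u0,v0,u1,v1=box; im=im[v0:v1,u0:u1]
    cv2.imwrite('pics/'+n,cv2.resize(im,None,fx=s,fy=s,interpolation=cv2.INTER_CUBIC))
E
python3 - <<'E'
from h import *
for n in('scene','top'):
    c=cap(n); save(c,n+'1.png'); print(n,c['K'].tolist(),(-c['R'].T@c['t']).round(3),c['R'].round(2).tolist())
print(get_state(), r.grip_depth)
E
```

```text
pics
scene [[493.62371650381715, 0.0, 311.8034346810137], [0.0, 493.62371650381715, 238.87837933611428], [0.0, 0.0, 1.0]] [1.333 0.033 1.069] [[0.09, 1.0, -0.0], [0.79, -0.07, -0.61], [-0.61, 0.05, -0.79]]
top [[483.9303037178961, 0.0, 309.7768944317762], [0.0, 483.9303037178961, 244.64804781027595], [0.0, 0.0, 1.0]] [0.485 0.075 1.469] [[0.03, -1.0, -0.01], [-1.0, -0.03, -0.07], [0.07, 0.01, -1.0]]
{'time_s': 0.1, 'joints': array([-4.97844121e+01,  2.05870958e+01,  6.40138135e-01, -1.61702405e-02,
       -7.01357469e+01, -1.65079201e+01]), 'qd': array([ 0.07628197, -0.06807831,  0.00165307, -0.04554846, -0.02210166,
        0.00141949]), 'joint_torque': array([-1.74162797e-03, -5.84163845e+01,  2.93750507e+01,  7.01556623e+00,
        1.01876157e-02, -4.67222139e-05]), 'tcp_pos': array([ 0.27120809, -0.61765683,  0.22573243]), 'eef_rot': array([ 1.79916385e+02, -8.92691159e-03, -1.56297831e+02]), 'contact_force': array([-0.97604867, -0.27338431,  0.59378492]), 'moment': array([ 0.00623151,  0.01529299, -0.02167558]), 'gripper_width': 0.08762851108496326} 0.0188
```

View pics/scene1.png

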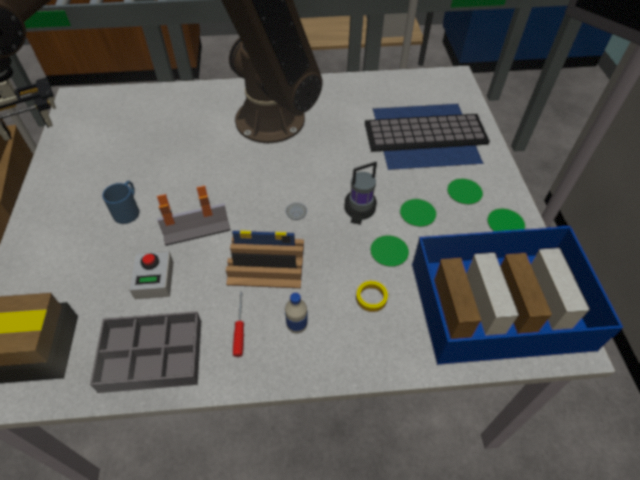

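View pics/top1.png

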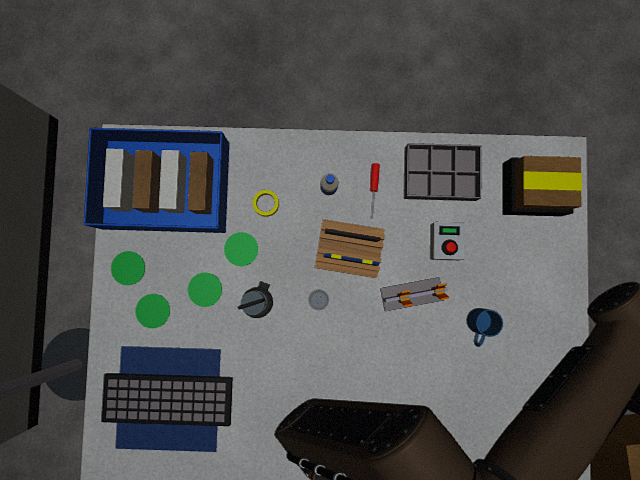

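Both views show: orange clamps on the rail, top (405,297) and (437,291); phone with yellow marks (331,257) and (371,262), spare phone behind it; lamp on dock (256,301), button (450,247). Four green discs, top (241,249), (205,289), (153,310), (128,268): the one furthest right is (241,249), i.e. scene (389,250).

```bash
cat > m.py <<'E'
from h import *
def comps(c,mask,amin=15):
    n,l,s,ce=cv2.connectedComponentsWithStats(mask.astype(np.uint8),connectivity=8)
    return [(l==i,ce[i],s[i,4]) for i in range(1,n) if s[i,4]>=amin]
if __name__=='__main__':
  for n in('scene','top'):
    c=load(n); W=cloud(c); hsv=cv2.cvtColor(c['color'],cv2.COLOR_RGB2HSV).astype(int); H,S,V=[hsv[...,i] for i in range(3)]
    ok=(W[...,0]>0.2)&(W[...,0]<1)&(abs(W[...,1])<0.8)&(W[...,2]>-.02)
    for nm,m in dict(orange=(H>5)&(H<16)&(S>190)&(V>100),yellow=(H>22)&(H<34)&(S>170)&(V>90),red=((H<4)|(H>176))&(S>170)&(V>90),green=(H>50)&(H<75)&(S>150),violet=(H>120)&(H<150)&(S>60)).items():
        for k,ce,a in comps(c,m&ok):
            P=W[k]; P=P[~np.isnan(P[:,0])]
            hi=P[P[:,2]>np.percentile(P[:,2],60)]
            print(n,nm,ce.round(),a,'med',np.median(P,0).round(3),'lo',P.min(0).round(3),'hi',P.max(0).round(3),'topmean',hi.mean(0).round(3))
    # tall handles etc
    for nm,c0 in dict(lamp=(256,301) if n=='top' else (364,190),).items():
        u,v=c0; P=W[v-45:v+45,u-40:u+40].reshape(-1,3); P=P[P[:,2]>.12]; print(nm,len(P),P.mean(0).round(3),P.min(0).round(3),P.max(0).round(3), np.linalg.svd(P[:,:2]-P[:,:2].mean(0))[2][0].round(3) if len(P)>3 else '')
E
python3 m.py; python3 -c "
from h import *
c=load('top'); save(c,'topcrop.png',(225,200,475,325),3.2)"
```

```text
scene orange [202. 193.] 59 med [ 0.431 -0.18   0.127] lo [ 0.424 -0.19   0.11 ] hi [ 0.465 -0.169  0.142] topmean [ 0.451 -0.178  0.137]
scene orange [163. 202.] 67 med [ 0.453 -0.278  0.13 ] lo [ 0.445 -0.289  0.11 ] hi [ 0.486 -0.264  0.143] topmean [ 0.474 -0.274  0.136]
scene yellow [245. 233.] 48 med [ 0.546 -0.074  0.082] lo [ 0.539 -0.086  0.07 ] hi [ 0.552 -0.064  0.093] topmean [ 0.546 -0.074  0.088]
scene yellow [280. 234.] 40 med [0.558 0.013 0.085] lo [0.551 0.003 0.071] hi [0.563 0.027 0.089] topmean [0.558 0.014 0.087]
scene yellow [372. 295.] 409 med [0.722 0.228 0.023] lo [0.678 0.191 0.006] hi [0.756 0.266 0.03 ] topmean [0.721 0.23  0.025]
scene yellow [ 22. 321.] 975 med [ 0.781 -0.544  0.131] lo [ 0.752 -0.596  0.123] hi [ 0.808 -0.498  0.137] topmean [ 0.781 -0.544  0.133]
scene red [148. 259.] 85 med [ 0.598 -0.314  0.072] lo [ 0.584 -0.328  0.064] hi [ 0.609 -0.302  0.077] topmean [ 0.597 -0.315  0.074]
scene red [238. 338.] 256 med [ 0.81  -0.098  0.024] lo [ 0.766 -0.108  0.015] hi [ 0.845 -0.089  0.032] topmean [ 0.809 -0.099  0.027]
scene green [465. 191.]
[... 1931 characters left out ...]
d [ 0.641 -0.318  0.053] lo [ 0.633 -0.34   0.047] hi [ 0.648 -0.297  0.058] topmean [ 0.64  -0.318  0.055]
top green [241. 249.] 863 med [0.571 0.3   0.004] lo [ 0.522  0.249 -0.005] hi [0.62  0.348 0.012] topmean [0.571 0.298 0.007]
top green [128. 268.] 880 med [0.504 0.64  0.004] lo [ 0.454  0.589 -0.006] hi [0.555 0.694 0.014] topmean [0.506 0.639 0.007]
top green [205. 289.] 889 med [0.446 0.404 0.004] lo [ 0.395  0.352 -0.006] hi [0.495 0.455 0.014] topmean [0.447 0.402 0.007]
top green [152. 311.] 900 med [0.377 0.559 0.004] lo [ 0.328  0.506 -0.005] hi [0.427 0.608 0.017] topmean [0.377 0.558 0.007]
lamp 127 [0.418 0.243 0.158] [0.391 0.211 0.12 ] [0.445 0.276 0.177] [ 0.295 -0.956]
```

View pics/topcrop.png

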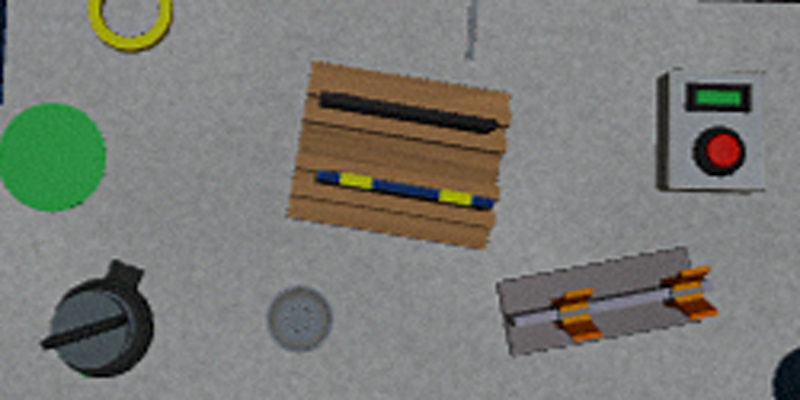

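The crop confirms it: the blue phone's marks are on the lower slot, both clamps are on the rail, the button is red, and the lamp's handle bar lies across the dock. Positions from the two cameras agree within 6 mm. Next I'll hover over the rail for a wrist view.

```bash
cat > p.py <<'E'
import sys
from h import *
from scipy.spatial.transform import Rotation as Ro
def plan(tgt,yaw,N,cur=None):
    """rows (tool shift mm, turn deg) from cur pose to tgt (m) / yaw with the tool down"""
    s=get_state(); p=s['tcp_pos']; R=Ro.from_euler('xyz',s['eef_rot'],degrees=True)
    if cur: p=np.array(cur[:3]); R=Ro.from_euler('xyz',[180,0,cur[3]],degrees=True)
    y0=R.as_euler('xyz',degrees=True)[2]; d=(yaw-y0+180)%360-180; t=-d/N
    step=(np.array(tgt)-p)*1000/N
    for i in range(N):
        print((R*Ro.from_euler('z',t*i,degrees=True)).inv().apply(step).round().astype(int).tolist(),round(t,1))
if __name__=='__main__':
    a=[float(x) for x in sys.argv[1:]]; plan(a[:3],a[3],int(a[4]),a[5:] or None)
E
python3 p.py 0.42 -0.22 0.27 -78 8
```

```text
[-37, 38, -5] -9.8
[-43, 31, -5] -9.8
[-48, 23, -5] -9.8
[-51, 15, -5] -9.8
[-53, 6, -5] -9.8
[-53, -3, -5] -9.8
[-52, -12, -5] -9.8
[-49, -21, -5] -9.8
```

```bash
python3 -m handwheel '[[-37,38,-5,-9.8,87],[-43,31,-5,-9.8,87],[-48,23,-5,-9.8,87],[-51,15,-5,-9.8,87],[-53,6,-5,-9.8,70],[-53,-3,-5,-9.8,70],[-52,-12,-5,-9.8,70],[-49,-21,-5,-9.8,70]]' 30
python3 - <<'E'
from h import *
c=cap('wrist'); save(c,'wrist1.png'); s=get_state(); print(s['tcp_pos'],s['eef_rot'],s['joints'].round(1)); print(c['K'][0],(-c['R'].T@c['t']),c['R'].round(2).tolist())
E
```

```text
time_s: 1.1
tcp_pos: [0.4217, -0.2182, 0.2667]
eef_rot: [-180.0, 0.0, -77.6]
contact_force: [0.7, 0.1, -0.0]
gripper_width: 0.0702
[ 0.42379319 -0.21442493  0.26742557] [-1.79860264e+02  2.23477334e-02 -7.69694470e+01] [ -3.1  -0.3 -19.8  -0.1 -70.4  16.1]
[417.09487242   0.         316.78820522] [ 0.43728501 -0.29104768  0.42295694] [[-0.98, -0.22, 0.0], [-0.21, 0.94, 0.28], [-0.06, 0.27, -0.96]]
```

View pics/wrist1.png

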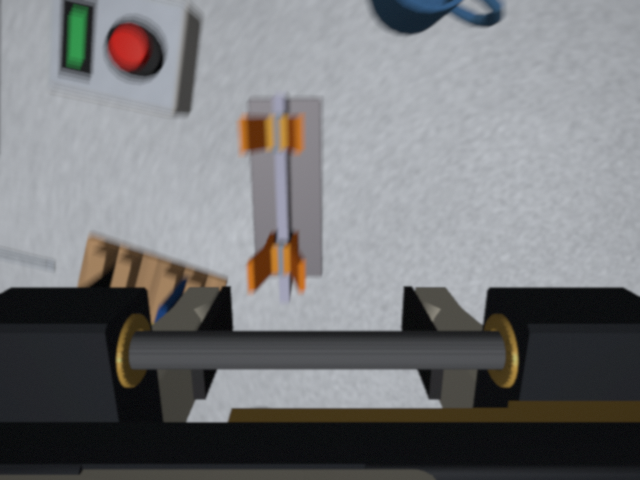

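Wrist view: clamps at (272,133) and (280,265), rail nearly vertical in the image, so the yaw is nearly right. Next I'll measure both clamps and the board axis from its range data.

```bash
cat > clip.py <<'E'
from m import *
def orange(c,amin=40):
    W=cloud(c); hsv=cv2.cvtColor(c['color'],cv2.COLOR_RGB2HSV).astype(int); H,S,V=[hsv[...,i] for i in range(3)]
    m=(H>5)&(H<22)&(S>170)&(V>80)
    return W,comps(c,cv2.morphologyEx(m.astype(np.uint8),cv2.MORPH_CLOSE,np.ones((5,5)))*m,amin)
if __name__=='__main__':
    c=load('wrist'); W,cs=orange(c); y=np.radians(12); X=np.array([np.cos(y),np.sin(y)]);Y=np.array([-X[1],X[0]])
    for k,ce,a in cs:
        P=W[k]; P=P[P[:,2]>.05]
        if len(P)<20: continue
        t=P[P[:,2]>P[:,2].max()-.012]; u=t[:,:2]@X; v=t[:,:2]@Y
        print(ce.round(),a,'zmax',P[:,2].max().round(3),'u',np.percentile(u,[1,99]).round(4),'v',np.percentile(v,[2,98]).round(4),'all u',(np.percentile(P[:,:2]@X,[1,99])).round(4))
        um=np.mean(np.percentile(u,[1,99]));vm=np.mean(np.percentile(v,[2,98])); print('  centre',(um*X+vm*Y).round(4))
    # board top edge
    m=(W[...,2]>.066)&(W[...,2]<.082)&(abs(W[...,0]-.455)<.05)&(abs(W[...,1]+.23)<.1)&(c['color'].max(-1).astype(int)-c['color'].min(-1)<40)
    P=W[m]; d=np.linalg.svd(P[:,:2]-P[:,:2].mean(0),full_matrices=False)[2][0]; d=d*np.sign(d[1]); print('board',m.sum(),P.mean(0).round(4),'yaw',np.degrees(np.arctan2(-d[0],d[1])).round(1))
E
python3 clip.py
```

```text
[255. 134.] 707 zmax 0.139 u [0.4097 0.4165] v [-0.3737 -0.3568] all u [0.403  0.4165]
  centre [ 0.48   -0.2714]
[292. 133.] 461 zmax 0.139 u [0.3781 0.3818] v [-0.3746 -0.3566] all u [0.3782 0.3924]
  centre [ 0.4477 -0.2786]
[294. 262.] 577 zmax 0.139 u [0.3763 0.3812] v [-0.2775 -0.2566] all u [0.3763 0.3924]
  centre [ 0.426  -0.1825]
[262. 264.] 796 zmax 0.139 u [0.4095 0.416 ] v [-0.2779 -0.2562] all u [0.4004 0.4157]
  centre [ 0.4592 -0.1754]
board 1530 [ 0.4514 -0.2218  0.0731] yaw 12.3
```

Clamp centres are (0.443,-0.179) and (0.463,-0.275): 40 mm wide, tops at z 0.139 (expected 0.142), 98 mm apart, rail yaw 12.2°. All consistent with the sizes given.

```bash
python3 p.py 0.4428 -0.1787 0.267 -77.8 2; python3 -c "
from plant import *
s=get_state();print(s['tcp_pos'],s['eef_rot'])"
```

```text
[-15, -13, 0] 0.4
[-15, -13, 0] 0.4
[ 0.42379319 -0.21442493  0.26742557] [-1.79860264e+02  2.23477334e-02 -7.69694470e+01]
```

```bash
python3 -m handwheel '[[-15,-13,0,0.4,62],[-15,-13,0,0.4,62],[0,0,20,0,62],[0,0,40,0,62],[0,0,40,0,62],[0,0,25,0,62],[0,0,0,0,62],[0,0,0,0,62]]' 30; python3 p.py 0.4428 -0.1787 0.105 -77.8 1
```

```text
time_s: 2.15
tcp_pos: [0.4415, -0.1853, 0.1425]
eef_rot: [-180.0, -0.0, -78.7]
contact_force: [0.4, -0.2, 0.6]
gripper_width: 0.0619
[-6, -3, 37] -0.9
```

```bash
python3 -m handwheel '[[-6,-3,0,-0.9,62],[0,0,19,0,62],[0,0,18,0,62],[0,0,0,0,62],[0,0,0,0,62],[0,0,0,0,30],[0,0,0,0,20],[0,0,0,0,20]]' 30
python3 - <<'E'
from h import *
s=get_state(); print(s); c=cap('wrist'); save(c,'w2.png')
E
```

```text
time_s: 3.15
tcp_pos: [0.4436, -0.1789, 0.1055]
eef_rot: [-179.9, -0.1, -77.8]
contact_force: [1.3, 0.7, 15.6]
gripper_width: 0.0377
{'time_s': 3.15, 'joints': array([  1.70569185,   8.8282476 , -33.10609933,   0.0520144 ,
       -47.94942897,  10.50263516]), 'qd': array([ 0.10369442, -0.65223235,  1.60140424,  1.27593729,  0.07457627,
        0.00633456]), 'joint_torque': array([-2.07926463e-01, -2.89191216e+01,  1.77192968e+01,  3.34103934e+00,
        1.22983046e-02,  3.67578235e-03]), 'tcp_pos': array([ 0.44361234, -0.17892968,  0.10554817]), 'eef_rot': array([-1.79892788e+02, -5.92290902e-02, -7.77569290e+01]), 'contact_force': array([ 1.31358659,  0.71923392, 15.57345192]), 'moment': array([0.22190452, 0.14085463, 0.04550871]), 'gripper_width': 0.037683535258667855}
```

View pics/w2.png

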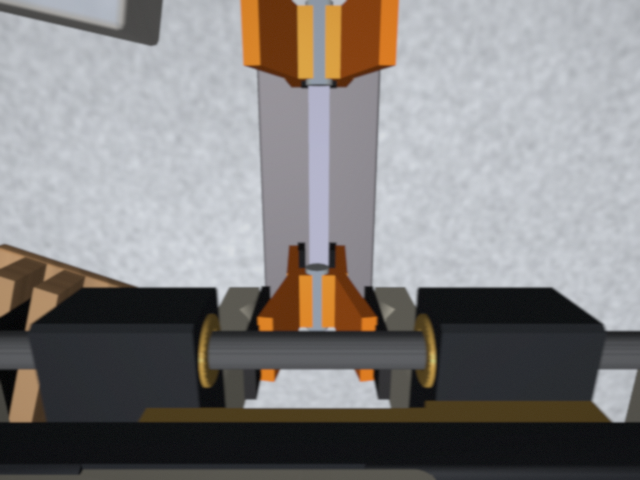

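The clamp (hinge at (318,268)) is centred between the fingers, and they have just touched the handles at 38 mm. I'll keep closing.

```bash
python3 -m handwheel '[[0,0,0,0,15],[0,0,0,0,15],[0,0,0,0,15],[0,0,0,0,15],[0,0,0,0,15],[0,0,0,0,15],[0,0,0,0,15],[0,0,0,0,15]]' 35; python3 -c "
from plant import *
print(get_state()['contact_force'])"
```

```text
time_s: 4.2
tcp_pos: [0.446, -0.1793, 0.1073]
eef_rot: [-179.6, -0.2, -77.7]
contact_force: [0.8, -0.4, 15.5]
gripper_width: 0.0227
[ 0.82869777 -0.44438766 15.53735893]
```

```bash
python3 p.py 0.556 0.015 0.195 -97.6 4 0.446 -0.1793 0.195 -77.7
```

```text
[-42, -37, 0] 5.0
[-45, -33, 0] 5.0
[-47, -29, 0] 5.0
[-50, -25, 0] 5.0
```

```bash
python3 -m handwheel '[[0,0,-20,0,15],[0,0,-33,0,15],[0,0,-35,0,15],[-42,-37,0,5,15],[-45,-33,0,5,15],[-47,-29,0,5,15],[-50,-25,0,5,15],[0,0,0,0,15]]'; python3 -m handwheel '[[0,0,0,0,15],[0,0,0,0,15],[0,0,0,0,15],[0,0,0,0,15],[0,0,0,0,15],[0,0,0,0,15],[0,0,0,0,15],[0,0,0,0,15]]';python3 - <<'E'
from h import *
s=get_state(); print(s['tcp_pos'],s['eef_rot'],s['contact_force']); c=cap('wrist'); save(c,'w3.png')
E
```

```text
time_s: 5.2
tcp_pos: [0.553, 0.0187, 0.192]
eef_rot: [180.0, -0.0, -97.7]
contact_force: [-0.1, -0.7, -1.5]
gripper_width: 0.0222
time_s: 6.2
tcp_pos: [0.5516, 0.0158, 0.1925]
eef_rot: [180.0, 0.0, -97.8]
contact_force: [-0.2, 0.4, -0.6]
gripper_width: 0.0227
[0.55156369 0.01582671 0.19254557] [ 1.79998905e+02  1.33754756e-03 -9.77898892e+01] [-0.17175637  0.43623036 -0.57530877]
```

View pics/w3.png

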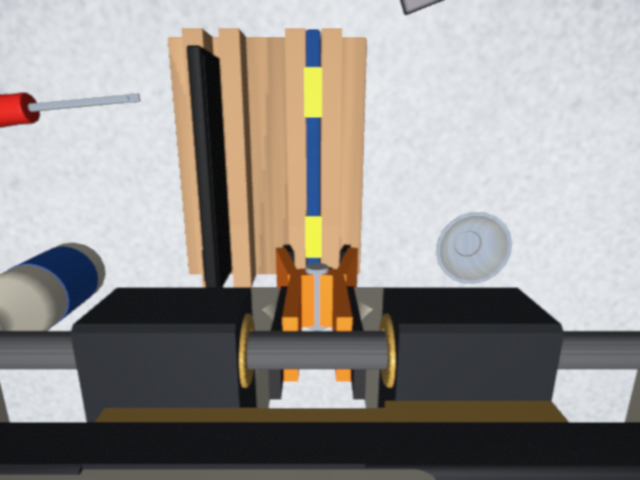

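The clamp is held open and centred at (317,270). The phone edge runs below it with marks at (313,92) and (314,237), the near mark partly hidden.

```bash
cat > ph.py <<'E'
from m import *
c=load('wrist'); W=cloud(c); hsv=cv2.cvtColor(c['color'],cv2.COLOR_RGB2HSV).astype(int); H,S,V=[hsv[...,i] for i in range(3)]
reg=(abs(W[...,0]-.55)<.05)&(abs(W[...,1]+.03)<.11)&(W[...,2]>.079)&(W[...,2]<.093)
yel=reg&(H>24)&(H<34)&(S>150)
for k,ce,a in comps(c,yel,60):
    P=W[k]; print('mark',ce.round(),a,P.mean(0).round(4),'y',P[:,1].min().round(4),P[:,1].max().round(4))
blu=reg&(((H>95)&(H<125)&(S>120))|yel); P=W[blu]; d=np.linalg.svd(P[:,:2]-P[:,:2].mean(0),full_matrices=False)[2][0]; d*=np.sign(d[1])
yw=np.degrees(np.arctan2(-d[0],d[1])); m=P[:,:2].mean(0); t=(P[:,:2]-m)@d; n=(P[:,:2]-m)@[d[1],-d[0]]
print('phone',len(P),P.mean(0).round(4),'yaw',yw.round(2),'t',np.percentile(t,[.5,99.5]).round(4),'n',np.percentile(n,[2,98]).round(4))
e=m+d*np.percentile(t,.5); print('from right end: centre',(e+.08*d).round(4),'A',(e+.125*d).round(4),'B',(e+.035*d).round(4))
E
python3 ph.py
python3 - <<'E'
import sys; sys.argv=['x']
from clip import *
W,cs=orange(load('wrist'))
for k,ce,a in cs:
    P=W[k];P=P[P[:,2]>.12]
    if len(P)>30: print(ce.round(),a,P.mean(0).round(4),P.min(0).round(4),P.max(0).round(4))
E
```

```text
mark [313.  92.] 751 [ 0.5411 -0.0738  0.0845] y -0.0874 -0.06
mark [313. 236.] 598 [0.5532 0.0153 0.0846] y 0.0017 0.0294
phone 3045 [ 0.5454 -0.0411  0.0843] yaw -7.82 t [-0.066   0.0746] n [-0.0043  0.0047]
from right end: centre [ 0.5473 -0.0273] A [0.5534 0.0173] B [ 0.5411 -0.0719]
[294. 293.] 2092 [0.559  0.0077 0.191 ] [0.5514 0.0017 0.1432] [0.5711 0.0276 0.2266]
[339. 293.] 2100 [0.5411 0.0101 0.1914] [0.5295 0.0041 0.1429] [0.5506 0.0285 0.2272]
[290. 374.] 146 [0.5612 0.0235 0.2252] [0.5586 0.0211 0.2233] [0.5636 0.0263 0.2276]
[344. 375.] 149 [0.5429 0.0259 0.2254] [0.5404 0.0217 0.2235] [0.5455 0.0287 0.2305]
```

```bash
python3 -m handwheel '[[0,-2,15,0,15],[0,0,20,0,15],[0,0,12,0,15],[0,0,8,0,15],[0,0,6,0,15],[0,0,4,0,15],[0,0,2,0,15],[0,0,0,0,15]]'; python3 -m handwheel '[[0,0,1,0,15],[0,0,1,0,15],[0,0,1,0,15],[0,0,1,0,15],[0,0,1,0,15],[0,0,0,0,15],[0,0,0,0,15],[0,0,0,0,15]]'
```

```text
time_s: 7.25
tcp_pos: [0.5536, 0.0155, 0.1257]
eef_rot: [-180.0, 0.0, -97.8]
contact_force: [-0.1, 0.3, -0.7]
gripper_width: 0.0226
time_s: 8.25
tcp_pos: [0.5536, 0.0155, 0.1206]
eef_rot: [-180.0, 0.0, -97.8]
contact_force: [0.0, -0.7, -1.0]
gripper_width: 0.0223
```

```bash
python3 -m handwheel '[[0,0,1,0,15],[0,0,1,0,15],[0,0,0.5,0,15],[0,0,0,0,15],[0,0,0,0,15],[0,0,0,0,15],[0,0,0,0,15],[0,0,0,0,15]]'
```

```text
time_s: 9.25
tcp_pos: [0.5539, 0.0155, 0.1186]
eef_rot: [-179.9, 0.0, -97.8]
contact_force: [-1.0, -0.5, 5.8]
gripper_width: 0.0226
```

Stop contact (about 6 N, TCP at 0.1186 as predicted). Now I'll release and retreat upward.

```bash
python3 -m handwheel '[[0,0,0,0,30],[0,0,0,0,40],[0,0,0,0,50],[0,0,0,0,62],[0,0,0,0,62],[0,0,-25,0,62],[0,0,-40,0,62],[0,0,-40,0,62]]'; python3 p.py 0.4633 -0.2751 0.220 -77.8 6
```

```text
time_s: 10.25
tcp_pos: [0.5533, 0.0154, 0.2241]
eef_rot: [180.0, -0.0, -97.8]
contact_force: [0.2, 0.5, -0.2]
gripper_width: 0.0621
[50, 8, 1] -3.3
[49, 11, 1] -3.3
[49, 14, 1] -3.3
[48, 17, 1] -3.3
[47, 20, 1] -3.3
[46, 22, 1] -3.3
```

```bash
python3 -m handwheel '[[50,8,1,-3.3,62],[49,11,1,-3.3,62],[49,14,1,-3.3,62],[48,17,1,-3.3,62],[47,20,1,-3.3,62],[46,22,1,-3.4,62],[0,0,0,0,62],[0,0,0,0,62]]' 30
python3 - <<'E'
from m import *
c=cap('top'); 
from clip import orange
W,cs=orange(c,8)
for k,ce,a in cs:
    P=W[k];P=P[P[:,2]>.1]
    if len(P)>5: print(ce.round(),a,P.mean(0).round(4),P.min(0).round(4),P.max(0).round(4))
E
python3 p.py 0.4635 -0.2751 0.190 -77.8 1
python3 - <<'E'
from h import *
c=cap('wrist'); a=c; b=load('top')
import cv2
im=np.hstack([c['color'][200:480,180:460],cv2.resize(b['color'][215:315,300:400],(280,280),interpolation=cv2.INTER_CUBIC)])
cv2.imwrite('pics/w4.png',im[...,::-1])
E
```

```text
time_s: 11.25
tcp_pos: [0.4634, -0.2758, 0.217]
eef_rot: [-180.0, 0.0, -78.0]
contact_force: [0.6, -0.4, -0.7]
gripper_width: 0.0622
[580. 194.] 8 [ 0.7425 -0.6581  0.1306] [ 0.7326 -0.6604  0.1266] [ 0.7525 -0.6557  0.1352]
[338. 249.] 27 [0.5707 0.0116 0.1515] [5.653e-01 2.000e-04 1.393e-01] [0.575  0.0225 0.1595]
[336. 254.] 20 [0.5591 0.014  0.1152] [0.5553 0.0033 0.1105] [0.5634 0.026  0.1208]
[336. 260.] 54 [0.541  0.0164 0.1348] [0.5317 0.0048 0.1083] [0.5498 0.0284 0.1584]
[0, 0, 27] -0.1
```

View pics/w4.png

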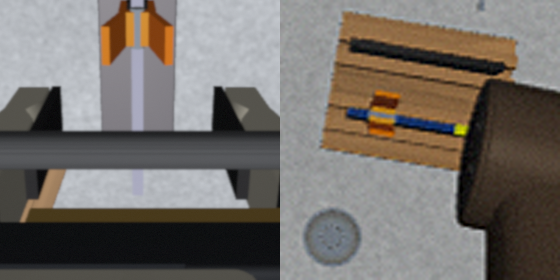

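Left: the second clamp is centred between the fingers (crop (138,30)). Right: the first clamp sits on the phone's left mark and the phone is upright. Next I'll descend and grip the second.

```bash
python3 -m handwheel '[[0,0,30,0,62],[0,0,40,0,62],[0,0,25,0,62],[0,0,12,0,62],[0,0,4,0,62],[0,0,0,0,30],[0,0,0,0,15],[0,0,0,0,15]]' 35;  python3 -m handwheel '[[0,0,0,0,15],[0,0,0,0,15],[0,0,0,0,15],[0,0,0,0,15],[0,0,0,0,15],[0,0,0,0,15],[0,0,0,0,15],[0,0,0,0,15]]'; python3 -c "
from plant import *
print(get_state()['tcp_pos'])"; python3 p.py 0.5432 -0.0747 0.195 -97.8 3 0.4635 -0.2751 0.195 -77.8
```

```text
time_s: 12.35
tcp_pos: [0.4647, -0.2762, 0.1075]
eef_rot: [-179.9, -0.1, -77.9]
contact_force: [0.7, 0.3, 15.3]
gripper_width: 0.0375
time_s: 13.35
tcp_pos: [0.4667, -0.2769, 0.1094]
eef_rot: [-179.6, -0.2, -77.8]
contact_force: [0.9, 1.6, 15.1]
gripper_width: 0.0227
[ 0.46673982 -0.27693362  0.1093619 ]
[-60, -40, 0] 6.7
[-64, -33, 0] 6.7
[-67, -25, 0] 6.7
```

```bash
python3 p.py 0.5413 -0.0738 0.195 -97.8 4 0.4635 -0.2758 0.195 -77.8
```

```text
[-45, -30, 0] 5.0
[-48, -26, 0] 5.0
[-50, -21, 0] 5.0
[-51, -17, 0] 5.0
```

```bash
python3 -m handwheel '[[0,0,-20,0,15],[0,0,-33,0,15],[0,0,-35,0,15],[-45,-30,0,5,15],[-48,-26,0,5,15],[-50,-21,0,5,15],[-51,-17,0,5,15],[0,0,0,0,15]]'; python3 -m handwheel '[[0,0,0,0,15],[0,0,0,0,15],[0,0,0,0,15],[0,0,0,0,15],[0,0,0,0,15],[0,0,0,0,15],[0,0,0,0,15],[0,0,0,0,15]]'
python3 - <<'E'
import runpy
from clip import *
s=get_state(); print(s['tcp_pos'],s['eef_rot']); c=cap('wrist'); W,cs=orange(c)
for k,ce,a in cs:
    P=W[k];P=P[P[:,2]>.12]
    if len(P)>30: print(ce.round(),a,P.mean(0).round(4),P.min(0).round(4),P.max(0).round(4))
runpy.run_path('ph.py')
E
```

```text
time_s: 14.35
tcp_pos: [0.5432, -0.0709, 0.1943]
eef_rot: [-180.0, 0.0, -97.7]
contact_force: [0.0, -0.3, -1.1]
gripper_width: 0.0228
time_s: 15.35
tcp_pos: [0.542, -0.0737, 0.1941]
eef_rot: [-180.0, 0.0, -97.9]
contact_force: [0.8, -0.3, -0.2]
gripper_width: 0.0225
[ 0.54200048 -0.07370645  0.19405375] [-1.79998955e+02  1.97113801e-03 -9.78885407e+01]
[294. 290.] 2209 [ 0.5494 -0.0828  0.1916] [ 0.5417 -0.0894  0.1411] [ 0.5631 -0.0634  0.2279]
[339. 290.] 2209 [ 0.5312 -0.0804  0.192 ] [ 0.5195 -0.0871  0.1424] [ 0.5408 -0.062   0.228 ]
[298. 388.] 879 [ 0.5643 -0.0022  0.1468] [ 0.5418 -0.0973  0.12  ] [0.5721 0.0234 0.2848]
[337. 388.] 880 [5.379e-01 2.000e-04 1.485e-01] [ 0.5311 -0.0958  0.12  ] [0.545  0.0254 0.2847]
mark [317. 236.] 585 [ 0.541  -0.0738  0.0846] y -0.088 -0.0601
phone 1016 [ 0.5402 -0.0792  0.0843] yaw -7.89 t [-0.0293  0.075 ] n [-0.0045  0.0048]
from right end: centre [ 0.5471 -0.029 ] A [0.5533 0.0156] B [ 0.5409 -0.0736]
```

```bash
python3 -m handwheel '[[-1.5,0,15,0,15],[0,0,20,0,15],[0,0,12,0,15],[0,0,8,0,15],[0,0,6,0,15],[0,0,4,0,15],[0,0,2,0,15],[0,0,1,0,15]]'; python3 -m handwheel '[[0,0,1,0,15],[0,0,1,0,15],[0,0,1,0,15],[0,0,1,0,15],[0,0,1,0,15],[0,0,0.5,0,15],[0,0,0,0,15],[0,0,0,0,15]]'
```

```text
time_s: 16.4
tcp_pos: [0.5423, -0.0723, 0.1262]
eef_rot: [-180.0, 0.0, -97.9]
contact_force: [-0.2, 0.3, -1.5]
gripper_width: 0.0227
time_s: 17.4
tcp_pos: [0.5423, -0.0723, 0.1207]
eef_rot: [-180.0, 0.0, -97.9]
contact_force: [-0.3, -0.4, 1.1]
gripper_width: 0.0222
```

```bash
python3 -m handwheel '[[0,0,1,0,15],[0,0,0,0,30],[0,0,0,0,40],[0,0,0,0,50],[0,0,0,0,62],[0,0,-25,0,62],[0,0,-40,0,62],[0,0,-40,0,62]]'; python3 p.py 0.419 0.244 0.29 -71.6 7
```

```text
time_s: 18.4
tcp_pos: [0.5419, -0.0723, 0.2255]
eef_rot: [180.0, -0.0, -97.9]
contact_force: [1.0, -0.6, -0.4]
gripper_width: 0.062
[-42, 24, -9] -3.8
[-44, 21, -9] -3.8
[-45, 18, -9] -3.8
[-46, 15, -9] -3.8
[-47, 12, -9] -3.8
[-48, 9, -9] -3.8
[-48, 6, -9] -3.8
```

```bash
python3 -m handwheel '[[-42,24,-9,-3.8,62],[-44,21,-9,-3.8,62],[-45,18,-9,-3.8,62],[-46,15,-9,-3.8,62],[-47,12,-9,-3.8,62],[-48,9,-9,-3.8,62],[-48,6,-9,-3.8,62],[0,0,0,0,62]]';  python3 - <<'E'
from m import *
c=cap('wrist'); W=cloud(c); s=get_state(); print(s['tcp_pos'],s['eef_rot'])
b=cap('top');d=cap('scene')
m=(W[...,2]>.155)&(W[...,2]<.19)&(np.hypot(W[...,0]-.42,W[...,1]-.244)<.07)
P=W[m]; m0=P.mean(0); e=np.linalg.svd(P[:,:2]-m0[:2],full_matrices=False)[2][0]; e*=np.sign(e[1]); t=(P[:,:2]-m0[:2])@e; n=(P[:,:2]-m0[:2])@[e[1],-e[0]]
print(len(P),m0.round(4),P[:,2].max(),'yaw',np.degrees(np.arctan2(-e[0],e[1])).round(1),np.percentile(t,[1,99]).round(4),np.percentile(n,[2,98]).round(4),'mid',(m0[:2]+e*np.mean(np.percentile(t,[1,99]))).round(4))
im=np.hstack([cv2.resize(c['color'],(400,300)),cv2.resize(d['color'][190:300,220:320],(330,300),interpolation=cv2.INTER_CUBIC)])
cv2.imwrite('pics/w5.png',im[...,::-1])
E
```

```text
time_s: 19.4
tcp_pos: [0.4159, 0.2461, 0.2881]
eef_rot: [-179.9, 0.0, -71.0]
contact_force: [0.1, 0.6, -0.7]
gripper_width: 0.0621
[0.41613412 0.24462635 0.28765439] [-1.7998933e+02  1.0751734e-02 -7.1137025e+01]
1343 [0.4158 0.2436 0.167 ] 0.17065991453884857 yaw 19.1 [-0.0322  0.0345] [-0.0045  0.0046] mid [0.4155 0.2447]
```

View pics/w5.png

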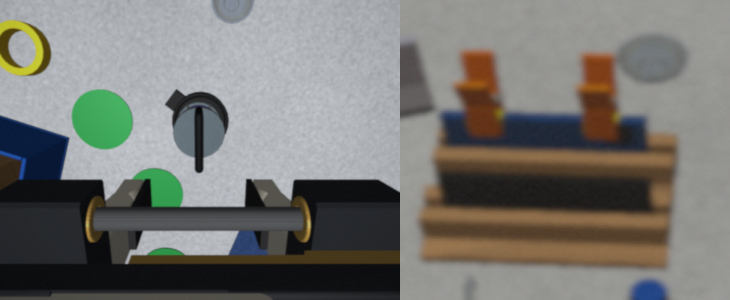

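Left: the lamp's handle (199,140) is vertical in the image and midway between the fingers. Right: both clamps are on the phone at (485,95) and (600,95) over the yellow marks. The handle centre is (0.4155,0.2447), top z 0.1707 (expected 0.170).

```bash
python3 -m handwheel '[[0,0,30,0,55],[0,0,45,0,55],[0,0,40,0,55],[0,0,20,0,55],[0,0,6,0,55],[0,0,0,0,55],[0,0,0,0,20],[0,0,0,0,5]]' 30; python3 -m handwheel '[[0,0,0,0,5],[0,0,0,0,5],[0,0,0,0,5],[0,0,0,0,5],[0,0,0,0,5],[0,0,0,0,5],[0,0,0,0,5],[0,0,0,0,5]]' 35;python3 -m handwheel '[[0,0,-4,0,5],[0,0,-8,0,5],[0,0,-10,0,5],[0,0,-12,0,5],[0,0,-12,0,5],[0,0,-10,0,5],[0,0,-4,0,5],[0,0,0,0,5]]' 35; python3 p.py 0.574 0.30 0.205 -70.9 8
python3 - <<'E'
from clip import *
c=load('scene'); W=cloud(c); hsv=cv2.cvtColor(c['color'],cv2.COLOR_RGB2HSV).astype(int); H,S=hsv[...,0],hsv[...,1]
o=(H>5)&(H<18)&(S>190)
for y0 in(-.074,.0153):
    P=W[o&(abs(W[...,1]-y0)<.03)&(W[...,2]>.10)&(abs(W[...,0]-.55)<.05)]; print(len(P),P.mean(0).round(4),np.percentile(P[:,1],[2,98]).round(4))
E
```

```text
time_s: 20.55
tcp_pos: [0.4171, 0.2437, 0.1474]
eef_rot: [-179.9, 0.0, -71.3]
contact_force: [0.2, 0.2, -0.7]
gripper_width: 0.0405
time_s: 21.55
tcp_pos: [0.4167, 0.2434, 0.1466]
eef_rot: [-180.0, -0.0, -71.3]
contact_force: [-0.8, 0.1, 2.0]
gripper_width: 0.0086
time_s: 22.55
tcp_pos: [0.4167, 0.2435, 0.2067]
eef_rot: [-180.0, 0.0, -71.3]
contact_force: [0.5, 0.4, -4.0]
gripper_width: 0.0087
[0, -21, 0] -0.0
[0, -21, 0] -0.0
[0, -21, 0] -0.0
[0, -21, 0] -0.0
[0, -21, 0] -0.0
[0, -21, 0] -0.0
[0, -21, 0] -0.0
[0, -21, 0] -0.0
106 [ 0.5418 -0.072   0.1326] [-0.0801 -0.0646]
99 [0.554  0.0162 0.1334] [0.0092 0.0241]
```

The lamp is lifted (-4 N). The last wrist frame also shows the target disc, so I'll get its centre from that.

```bash
python3 - <<'E'
from m import *
c=load('wrist'); W=cloud(c); hsv=cv2.cvtColor(c['color'],cv2.COLOR_RGB2HSV).astype(int); H,S=hsv[...,0],hsv[...,1]
for k,ce,a in comps(c,(H>50)&(H<75)&(S>120),300):
    cnt=cv2.findContours(k.astype(np.uint8),0,2)[0][0][:,0]; P=W[cnt[:,1],cnt[:,0]]; Q=W[k]
    print(ce.round(),a,np.nanmean(Q,0).round(4),np.nanmin(Q,0).round(3),np.nanmax(Q,0).round(3))
E
python3 p.py 0.571 0.30 0.205 -71.3 7
```

```text
[163. 190.] 7032 [0.5713 0.2995 0.0011] [ 0.52   0.25  -0.002] [0.622 0.351 0.004]
[259. 301.] 3073 [0.4364 0.3813 0.0159] [ 0.395  0.218 -0.001] [0.493 0.431 0.367]
[265. 403.] 423 [0.3906 0.5197 0.0013] [ 0.356  0.508 -0.001] [0.421 0.536 0.004]
[-1, -23, 0] 0.0
[-1, -23, 0] 0.0
[-1, -23, 0] 0.0
[-1, -23, 0] 0.0
[-1, -23, 0] 0.0
[-1, -23, 0] 0.0
[-1, -23, 0] 0.0
```

```bash
python3 -m handwheel '[[0,-10,0,0,5],[0,-20,0,0,5],[-1,-27,0,0,5],[-1,-30,0,0,5],[0,-30,0,0,5],[0,-25,0,0,5],[0,-15,0,0,5],[0,-7,0,0,5]]'; python3 -m handwheel '[[0,0,5,0,5],[0,0,10,0,5],[0,0,14,0,5],[0,0,14,0,5],[0,0,12,0,5],[0,0,8,0,5],[0,0,5,0,5],[0,0,2,0,5]]'; python3 -m handwheel '[[0,0,2,0,5],[0,0,2,0,5],[0,0,2,0,5],[0,0,1,0,5],[0,0,0,0,5],[0,0,0,0,5],[0,0,0,0,5],[0,0,0,0,5]]';python3 p.py 0.5718 0.298 0.1246 -71.3 1
```

```text
time_s: 23.55
tcp_pos: [0.5719, 0.2978, 0.2056]
eef_rot: [179.9, -0.0, -71.3]
contact_force: [0.9, -0.3, -2.5]
gripper_width: 0.0087
time_s: 24.55
tcp_pos: [0.5715, 0.2979, 0.1364]
eef_rot: [-180.0, -0.0, -71.3]
contact_force: [0.9, -0.3, -3.3]
gripper_width: 0.0086
time_s: 25.55
tcp_pos: [0.5714, 0.2979, 0.1296]
eef_rot: [-180.0, 0.0, -71.3]
contact_force: [-0.2, -0.1, -3.0]
gripper_width: 0.0088
[0, 0, 5] 0.0
```

```bash
python3 -m handwheel '[[0,0,1,0,5],[0,0,1,0,5],[0,0,1,0,5],[0,0,0.5,0,5],[0,0,0.5,0,5],[0,0,0,0,5],[0,0,0,0,5],[0,0,0,0,5]]'
python3 - <<'E'
from h import *
c=cap('wrist'); save(c,'w6.png',(120,120,520,480),1)
E
```

```text
time_s: 26.55
tcp_pos: [0.5714, 0.2979, 0.1256]
eef_rot: [-180.0, 0.0, -71.3]
contact_force: [0.8, -0.0, -2.8]
gripper_width: 0.0091
```

View pics/w6.png

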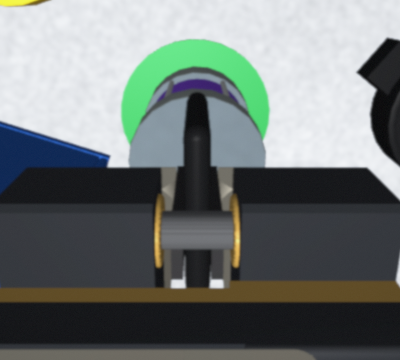

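The lamp is over the green disc, centred left to right (disc 122–269, lamp 129–266), with the disc's far rim showing. I'll lower it gently the last millimetres.

```bash
python3 -m handwheel '[[0,0,0.5,0,5],[0,0,0,0,5],[0,0,0.5,0,5],[0,0,0,0,5],[0,0,0.5,0,5],[0,0,0,0,5],[0,0,0,0,5],[0,0,0,0,5]]'
```

```text
time_s: 27.6
tcp_pos: [0.5717, 0.298, 0.1246]
eef_rot: [-180.0, -0.0, -71.3]
contact_force: [-1.1, -0.7, 4.4]
gripper_width: 0.0087
```

```bash
python3 -m handwheel '[[0,0,0,0,15],[0,0,0,0,30],[0,0,0,0,45],[0,0,0,0,45],[0,0,-15,0,45],[0,0,-35,0,45],[0,0,-45,0,45],[0,0,-40,0,45]]'; python3 p.py 0.585 -0.300 0.25 -90 12
```

```text
time_s: 28.6
tcp_pos: [0.5716, 0.2979, 0.2621]
eef_rot: [-179.9, 0.0, -71.3]
contact_force: [0.6, 0.7, 0.4]
gripper_width: 0.0449
[48, 15, 1] 1.6
[48, 14, 1] 1.6
[48, 12, 1] 1.6
[49, 11, 1] 1.6
[49, 10, 1] 1.6
[49, 8, 1] 1.6
[49, 7, 1] 1.6
[50, 6, 1] 1.6
[50, 4, 1] 1.6
[50, 3, 1] 1.6
[50, 2, 1] 1.6
[50, 0, 1] 1.6
```

```bash
python3 -m handwheel '[[48,15,0,1.6,45],[48,14,0,1.6,45],[48,12,0,1.6,30],[49,11,0,1.6,10],[49,10,0,1.6,0],[49,8,0,1.6,0],[49,7,0,1.6,0],[50,6,0,1.6,0]]'; python3 -m handwheel '[[50,4,4,1.6,0],[50,3,4,1.6,0],[50,2,4,1.6,0],[50,0,4,1.6,0],[0,0,0,0,0],[0,0,0,0,0],[0,0,0,0,0],[0,0,0,0,0]]'
python3 - <<'E'
from m import *
print(get_state()['tcp_pos'],get_state()['eef_rot'])
w=cap('wrist');t=cap('top');sc=cap('scene')
for n,c in(('wrist',w),('top',t)):
    W=cloud(c); hsv=cv2.cvtColor(c['color'],cv2.COLOR_RGB2HSV).astype(int); H,S,V=[hsv[...,i] for i in range(3)]
    for k,ce,a in comps(c,((H<4)|(H>176))&(S>170)&(V>60),40):
        P=W[k]; h=P[P[:,2]>np.nanpercentile(P[:,2],50)]; print(n,ce.round(),a,np.nanmean(P,0).round(4),'top',h.mean(0).round(4),np.nanmin(P,0).round(3),np.nanmax(P,0).round(3))
W=cloud(t)
for lo,hi in((.085,.12),(.12,.17)):
    P=W[(W[...,2]>lo)&(W[...,2]<hi)&(np.hypot(W[...,0]-.571,W[...,1]-.3)<.08)]; print('lamp',lo,P.mean(0).round(4),P.min(0).round(3),P.max(0).round(3))
im=np.hstack([cv2.resize(w['color'],(400,300)),cv2.resize(sc['color'][160:310,220:420],(400,300),interpolation=cv2.INTER_CUBIC)])
cv2.imwrite('pics/w7.png',im[...,::-1])
E
```

```text
time_s: 29.6
tcp_pos: [0.5791, -0.1031, 0.2606]
eef_rot: [-179.9, -0.0, -84.1]
contact_force: [1.2, 0.9, -0.2]
gripper_width: 0.0002
time_s: 30.6
tcp_pos: [0.5826, -0.3008, 0.2437]
eef_rot: [-180.0, -0.0, -90.4]
contact_force: [0.5, 0.0, 0.1]
gripper_width: 0.0005
[ 0.58262536 -0.30080196  0.2437014 ] [-1.79955100e+02 -7.71598160e-03 -9.04054382e+01]
wrist [305. 195.] 1061 [ 0.591  -0.3165  0.0698] top [ 0.5912 -0.3162  0.0706] [ 0.577 -0.33   0.06 ] [ 0.606 -0.3    0.073]
wrist [106. 387.] 1389 [ 0.8054 -0.1054  0.0213] top [ 0.8051 -0.102   0.0254] [ 0.615 -0.327  0.009] [ 0.841 -0.091  0.333]
top [374. 177.] 199 [ 0.8007 -0.0993  0.0243] top [ 0.8002 -0.0983  0.0276] [ 0.759 -0.111  0.011] [ 0.843 -0.089  0.034]
top [452. 247.] 67 [ 0.5895 -0.3201  0.0717] top [ 0.5894 -0.3178  0.0749] [ 0.578 -0.336  0.059] [ 0.603 -0.308  0.079]
lamp 0.085 [0.5726 0.3008 0.0944] [0.539 0.265 0.086] [0.633 0.362 0.12 ]
lamp 0.12 [0.5758 0.3027 0.1442] [0.556 0.266 0.12 ] [0.632 0.359 0.156]
```

View pics/w7.png

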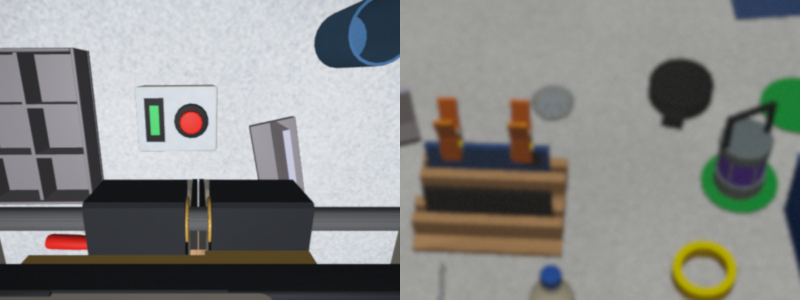

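Left: the button is at (191,121), with the display beside it. Right: the lamp stands upright in the middle of the disc, and both clamps are on the phone. Now the button, at (0.591,-0.316).

```bash
python3 -m handwheel '[[16,-8,20,0,0],[0,0,45,0,0],[0,0,45,0,0],[0,0,35,0,0],[0,0,15,0,0],[0,0,5,0,0],[0,0,0,0,0],[0,0,0,0,0]]'; python3 -m handwheel '[[0,0,2,0,0],[0,0,2,0,0],[0,0,1,0,0],[0,0,1,0,0],[0,0,1,0,0],[0,0,1,0,0],[0,0,1,0,0],[0,0,0,0,0]]'
```

```text
time_s: 31.75
tcp_pos: [0.5911, -0.3181, 0.0796]
eef_rot: [-179.9, -0.0, -90.5]
contact_force: [0.3, 0.6, -0.2]
gripper_width: 0.0
time_s: 32.75
tcp_pos: [0.5902, -0.3178, 0.0691]
eef_rot: [-180.0, -0.0, -90.5]
contact_force: [-2.3, 1.1, 2.4]
gripper_width: 0.0003
```

```bash
python3 -m handwheel '[[0,0,1,0,0],[0,0,1,0,0],[0,0,1,0,0],[0,0,0,0,0],[0,0,0,0,0],[0,0,0,0,0],[0,0,0,0,0],[0,0,0,0,0]]'; python3 -m handwheel '[[0,0,1,0,0],[0,0,0,0,0],[0,0,1,0,0],[0,0,0,0,0],[0,0,0,0,0],[0,0,0,0,0],[0,0,0,0,0],[0,0,0,0,0]]'
```

```text
time_s: 33.75
tcp_pos: [0.5902, -0.3178, 0.0663]
eef_rot: [-180.0, -0.0, -90.5]
contact_force: [-2.4, 1.8, 6.0]
gripper_width: 0.0007
time_s: 34.75
tcp_pos: [0.5902, -0.3179, 0.0661]
eef_rot: [-180.0, -0.0, -90.5]
contact_force: [-6.3, 4.6, 17.0]
gripper_width: 0.0004
```

The button is bottomed out: z stays at 0.066 while the force rises to 17 N. I'll retreat and do a final check.

```bash
python3 -m handwheel '[[0,0,-5,0,0],[0,0,-15,0,0],[0,0,-35,0,0],[0,0,-45,0,0],[0,0,-45,0,0],[0,0,-30,0,0],[0,0,0,0,0],[0,0,0,0,0]]'
python3 - <<'E'
from h import *
sc=cap('scene'); save(sc,'end.png'); t=cap('top')
E
```

```text
time_s: 35.75
tcp_pos: [0.5899, -0.3176, 0.2386]
eef_rot: [180.0, 0.0, -90.5]
contact_force: [-1.0, 0.5, -0.4]
gripper_width: 0.0001
```

View pics/end.png

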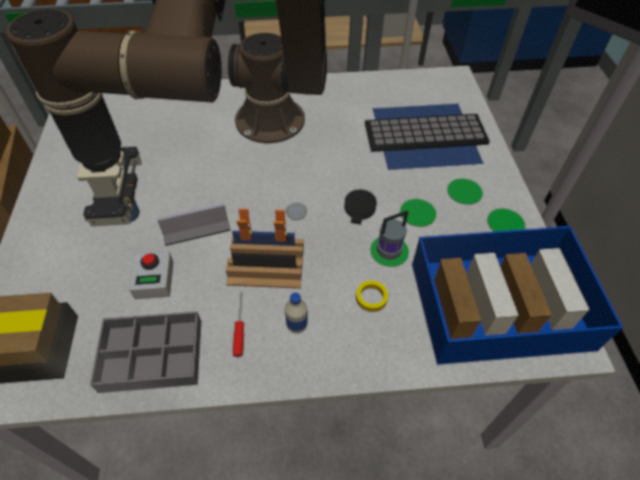

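The final view shows both clamps on the phone at (244,225) and (280,225), the lamp on the right-hand disc (390,245), the rail empty, the other things in view where they were (the mug is hidden behind the arm), and the arm clear.

```bash
python3 -c "
from plant import r
print(r.close_job())"
```

```text
the job is handed in; nothing more can be done
None
```

The job is done and handed in at about 36 s, well inside the 69 s limit; no verdict was reported.

- **Clamps:** Both are clipped on the yellow marks, about 2 mm or less off centre along the edge. The first was pushed down to its stop with about 6 N. The second showed about 1 N, then went 1 mm further before release. The phone is still standing in its slot.
- **Lamp:** It stands upright on the disc farthest to the robot's right. By the top camera it is within about 2 mm of the disc's centre, and I released it at about 4 N of contact.
- **Button:** It was pushed until it stopped moving, at 17 N against the roughly 5 N needed. I never read the travel itself.
- **Final check:** The last picture shows everything in view where it belongs and the arm clear of everything. The mug is hidden behind the arm there, but nothing touched it.
- **Disagreements:** The scene camera read x about 4 to 5 mm higher than the wrist camera, so I aimed with the wrist camera. The button top also measured about 2 mm higher than where contact force showed.

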